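Clamp a glued action camera to its mounting plate

TASK

An action camera has just been glued to its L-shaped mounting plate, which was left part-way into the small screw clamp. Push the plate along its channel until its front end is fully home against the stop, then turn the clamp's T-handle clockwise until the pad meets the camera's back and snug it by feel: firmly held, but not overtightened, or the camera cracks. Let go of everything at the end, and leave the other gear on the bench where it is.

Things in the scene. Friction and masses are not known exactly. Their poses are not given: they have to be found in the camera images.
- clamp: Screw clamp, fixed: aluminium base 110 (x) x 260 (y) x 15 mm. Origin at bench height on the vertical screw axis, z up. The channel (1.8 mm play each side) runs along y; the plate goes in towards +y. Column at y +72 to +114, 133 mm high; the grey arm on it, 34 wide, spans y -19 to +114, top 116 to 121 mm up (set by hand, locked). The base ends at y -130: the plate's upright leg stays outside it.
- stop_face (a point): Centre of the stop's face, 19 mm above the bench, at clamp (0, 35); axes as the clamp's.
- work: The work, loose, 0.25 to 0.5 kg: L-shaped aluminium plate 44 wide, 170 long, 8 thick (underside 15 mm up); silver camera (41 x 60 x 26 mm, dark screen up) glued on its front end, upright leg (44 wide, 10 thick, top 42 mm above the underside) at its rear. Origin: plate's underside below the camera's centre; y points to the front end and stop. Starts 25 to 55 mm short of home; home, it is on the screw axis.
- nose (a point): Middle of the plate's front end, work (0, 35, 4) mm; at home it touches stop_face.
- leg (a point): Middle of the outer (rear) face of the upright leg, work (0, -135, 30) mm: push here towards +y, it slides with 1 to 5 N. The leg's top is 12 mm above this point.
- pad: The round rubber-faced pad at the screw's lower end, 28 mm diameter; it turns and goes down with the screw. Origin: centre of its underside. It gives about 1 mm per 60 N. It presses on the camera's back, which is 49 mm above the bench.
- handle_grip (a point): Centre of the T-handle, on the screw axis, 112 mm above the pad's face. Its round bar, 12 mm thick, reaches 66 mm to either side along this point's x and ends in 16 mm balls; hub 22 mm thick. It goes down as it turns; the bar is 161 mm above the bench when the pad touches the camera. Its underside stays 30 mm or more above the clamp's arm. Push a bar end round, or pinch the bar.
- handle (a joint): Handle angle, rad; grows clockwise from above, lowering pad and handle 24 mm a turn (3.8 mm a rad). 1.6 to 4.3 rad before the pad touches, then some 230 N a rad. Moment while turning: 0.03 Nm free, then 0.010 to 0.014 Nm per N on the pad (friction, so less shows in a pause). It stays where left. Snug: 25 to 70 N; aim for 0.5 Nm (11 N pushing 45 mm from the axis). 90 N cracks the camera.
- spare_cam_a: Bystander: a spare silver action camera, 30 x 60 x 41 mm. Origin under its centre.
- spare_cam_b: Bystander: another spare action camera, same size.
- tape_roll: Bystander: small grey tape roll, 48 mm diameter, 19 high.
- battery_a: Bystander: grey camera battery, 36 x 22 x 12 mm.
- drive: Bystander: grey portable drive, 115 x 80 x 16 mm.
- driver: Bystander: screwdriver with black handle, 170 mm long.
- parts_tray: Bystander: grey open tray, 120 x 160 x 35 mm.

How it is judged:
On the way, in this order (a step that is already met when the one before it is completed fails the run):
1. the plate is pushed home against the stop, the pad still clear of the camera (y of nose in the frame of stop_face above -0.0025 m and contact force between pad and work below 1 N), for 0.2 s.
2. the pad is snug on the camera, with the plate home (y of nose in the frame of stop_face above -0.0025 m and contact force between pad and work between 25 and 70 N), for 0.3 s.
At the end, for the whole second after the job is handed in: The plate's front end is within 2.5 mm of the stop, the pad presses the camera with 25 to 70 N, and handle and work are at rest (all of step 2 and velocity of joint handle between -0.05 and 0.05 rad/s and linear speed of work below 0.01 m/s); the robot touches nothing.
It fails at once if the pad presses the camera with more than 90 N (it cracks) (contact force between pad and work above 90 N).
It fails at once if another thing on the bench is moved more than 30 mm (distance of any of spare_cam_a, spare_cam_b, tape_roll, battery_a, drive, driver, parts_tray from where it was at the start of the episode above 0.03 m).
It also fails if it takes over 51 s, if anything falls off the work surface, if the arm or the gripper's body presses on something with over 40 N, if the wrist force passes 120 N, or if a joint passes its speed limit or range.

ROBOT

A 7-joint arm with a two-finger parallel gripper is mounted at the origin on the work surface. World frame = base frame: x ahead of the robot, y to its left, z up, the work surface at z = 0. Lengths are in m, angles in rad, forces in N, time in s.
With the tool pointing down it reaches from about 0.4 to 0.85 m from the base axis. Payload 10.4 kg.
Tool frame: the origin (TCP) lies at the very end of the fingers, on their centre line; the grasp point (between the pads) lies 19 mm behind it; y points along the fingers, z is the direction in which the jaws open and shut, and the axes are right-handed (so a half turn about y gives the same grasp; the last joint's range is limited). The gripper opens to 87 mm and grips with 3 to 60 N. Pads are 19 mm wide; open, the fingers measure 117 mm over their backs; the gripper's body (75 mm by 190 mm) begins 51 mm behind the grasp point.
Start: joints at [-1.173, 0.332, -0.065, 1.46, 0.022, 1.35, -0.088], TCP at [0.255, 0.571, 0.223] pointing down, gripper open.
Joint ranges: [-2.6, 2.6], [-0.5, 2.12], [-1.47, 1.34], [0.16, 2.42], [-1.27, 4.41], [0.06, 2.06], [-2.6, 2.6]. Speed limits (rad/s): [2.22, 2.22, 2.79, 2.79, 3.14, 3.14, 3.14].

INTERFACE

Orientations are given as [roll, pitch, yaw] about the fixed x, y, z axes, in that order (R = Rz(yaw) Ry(pitch) Rx(roll)).
In Python, from cell import bot gives the robot as it stands.
- The arm moves only by the tool drive_tool, never from a script. Its argument "series" is a list of rows, each an object with "translation": the shift along the tool's x, y, z in mm, a list of three; "spin": the turn about the tool's y in rad; "hand": the closure, from 0 (fully open) to 1 (shut). In form: [{"translation": [x, y, z], "spin": spin, "hand": hand}, ...]. A call has exactly 10 rows; each row is the pose to reach, as a shift and turn from the pose commanded when the call began, along the tool's axes at that moment; what a row does not reach only later rows make up. A row lasts 1/8 s, in which the tool goes at most 62.5 mm and 10.7 degrees, less where a joint would pass 70% of its speed; a pose out of reach is approached as far as the arm can. A call with a gripper value outside its range is refused whole. The fingers move at their own pace and stop on an object; "force" is the grip in N (left out, the last holds). Time passes only in rows, so rows that repeat a pose let the fingers close, or fill a call up. It gives the time, the measured TCP pose, the force and the opening at its end, in the units of the state.
- bot.sense(): the state, without advancing time (a new reading comes with each control period).
- bot.snapshot(name): name is "side" or "top" or "wrist"; returns a dict with "color" (480x640x3 uint8, red, green, blue), "z_map" (480x640 float32, m along the optical axis (not along the pixel's ray), 0 where there is no reading), "vfov" (degrees; the focal length in pixels is half the picture's height over the tangent of half this angle, whatever the lens; pixels are square), "cx", "cy" (the principal point, pixels), "R" (3x3) and "t" (3): a world point X has camera coordinates R X + t; the wrist camera has in their place "hand_eye" (4x4, takes a point from camera to tool coordinates, whose origin is the TCP and whose axes are the tool frame's). Camera axes: x right, y down, z forward; pixel columns grow to the right and rows downward; lengths in m; the calibration is good to about 2 mm. A picture is of the moment at which its call begins: read the wrist's pose just before it.
- bot.sign_off(): hands the job in, once; it reports no verdict.
The state is a dict: "t": time; "joint_positions": joint angles; "qd": joint speeds; "tau": joint torques, N m; "tool_pos": TCP position; "tcp_rot": TCP orientation; "contact_force": force on the tool from outside, world axes, zero at the start; "moment": the same for the moment, N m; "width": finger opening in m.
Only numpy, scipy, OpenCV 4.12 (cv2) and the standard library are available. Lean on these libraries where they do the work, as an engineer would, in place of code of your own. Each camera call takes 0.05 s, during which the arm holds its last target. There are 200 camera calls.

## Working session

There is one attempt and no reset: what is moved stays moved. The work goes in short steps, Python scripts to look and compute and a tool call to move; the robot and the scene stay as the last step left them, time stands still between calls to the robot, and variables do not carry over. Pictures are saved under pics/ and viewed, about 8 in all and at most 12, crops included, and the job is handed in when it is done.

Besides the shell and the picture viewer there is one more tool, called after "Emit:" by a JSON object that holds its "fn" and its "kwargs". drive_tool: Moves the arm, as the interface text tells. Its arguments: {"type":"object","properties":{"series":{"type":"array","items":{"type":"object","properties":{"translation":{"type":"array","items":{"type":"number"}},"spin":{"type":"number"},"hand":{"type":"number"}}}},"force":{"type":"number"}},"required":["series"]}

```bash
mkdir -p pics; ls
cat > h.py <<'E'
import numpy as np, cv2
from cell import bot
from scipy.spatial.transform import Rotation as Ro
def save(s,n,crop=None):
    im=s["color"][:,:,::-1]
    cv2.imwrite("pics/"+n+".png",im)
def cloud(s):
    f=240/np.tan(np.radians(s["vfov"])/2)
    z=s["z_map"];v,u=np.mgrid[:480,:640]
    P=np.stack([(u-s["cx"])/f*z,(v-s["cy"])/f*z,z],-1)
    W=(P-s["t"])@s["R"] if "R" in s else P
    W[z==0]=np.nan
    return W
E
python3 - <<'E'
from h import *
import pickle
a=bot.sense();print({k:np.round(v,4) for k,v in a.items()})
print(Ro.from_euler('xyz',a["tcp_rot"]).as_matrix().round(3))
for n in("side","top"):
    s=bot.snapshot(n);save(s,n);pickle.dump(s,open(n+".pkl","wb"));print(n,{k:s[k] for k in s if k not in("color","z_map")})
cv2.imwrite("pics/both.png",np.vstack([cv2.resize(cv2.imread(f"pics/{n}.png"),(400,300)) for n in("side","top")]))
E
```

```text
pics
{'t': np.float64(0.0), 'joint_positions': array([-1.1726,  0.3329, -0.0647,  1.4609,  0.0216,  1.3499, -0.0885]), 'qd': array([ 0.001 , -0.0006, -0.0026,  0.0008,  0.0014, -0.0012,  0.0023]), 'tau': array([-2.00000e-04, -6.23238e+01,  2.46000e-02, -3.89907e+01,
       -6.14000e-02,  3.96000e-02,  1.00000e-04]), 'tool_pos': array([0.2552, 0.5701, 0.2217]), 'tcp_rot': array([-1.5722e+00, -1.0000e-04, -4.2080e-01]), 'contact_force': array([-0.4616, -0.4746,  0.6991]), 'moment': array([ 0.0195,  0.0099, -0.0233]), 'width': np.float64(0.0869)}
[[ 0.913 -0.001  0.409]
 [-0.409 -0.001  0.913]
 [ 0.    -1.    -0.001]]
side {'vfov': 54.350941326535356, 'cx': 324.56550274304914, 'cy': 235.6248566693753, 'R': array([[ 0.91259362, -0.40846645,  0.01811188],
       [-0.21015145, -0.50659647, -0.83617963],
       [ 0.35072674,  0.75928596, -0.54815653]]), 't': array([-0.49466731,  0.21456155,  0.91062484])}
top {'vfov': 48.363027609430404, 'cx': 325.94308201870433, 'cy': 242.9234843314553, 'R': array([[ 0.01904406, -0.99977255, -0.00960037],
       [-0.99429335, -0.01792986, -0.10516302],
       [ 0.10496696,  0.01154832, -0.99440865]]), 't': array([-0.0268128 ,  0.54289514,  1.42027797])}
```

View pics/top.png

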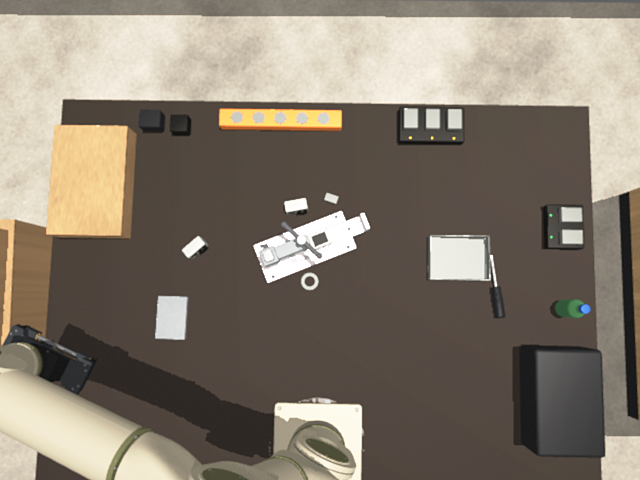

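View pics/side.png

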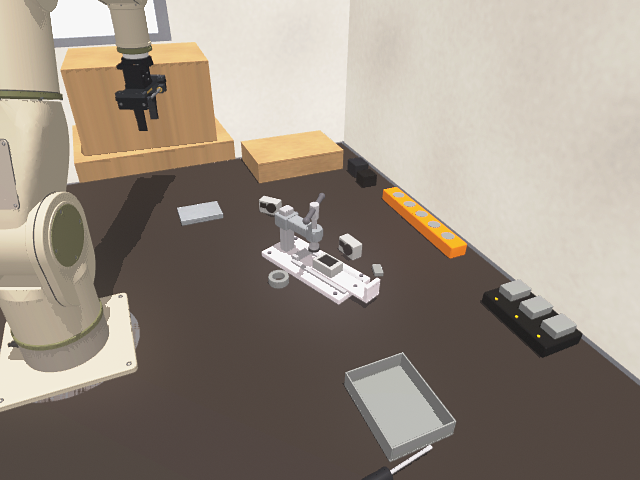

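Top view: the clamp is at about (305,247) and its column at (270,255). The plate's leg is at (363,222) and the T-handle runs (283,224)-(320,256). The tape roll (310,281) and a spare camera (296,206) are close by. Next I'll fit geometry from depth.

Run:
```python
from h import *
import pickle
s=pickle.load(open("top.pkl","rb"));W=cloud(s)
roi=np.zeros((480,640),bool);roi[195:300,235:385]=1
z=W[...,2]
print("table z",np.nanmedian(z[290:340,330:400]))
def pts(lo,hi):
    m=roi&(z>lo)&(z<hi);return W[m]
for lo,hi in((.009,.019),(.019,.027),(.04,.053),(.053,.062),(.105,.125),(.125,.145),(.145,.2)):
    p=pts(lo,hi)
    print(lo,hi,len(p))
    if len(p)>10: print("  rect",[np.round(x,4) for x in cv2.minAreaRect((p[:,:2]*1000).astype(np.float32))],"med",np.median(p,0).round(4))
im=cv2.resize(s["color"][190:300,235:385,::-1],None,fx=5,fy=5,interpolation=cv2.INTER_CUBIC);cv2.imwrite("pics/tcrop.png",im)
```

```text
table z 0.00047153807367019296
0.009 0.019 1796
  rect [array([536.3977,  36.8958]), array([281.1022, 392.2568]), np.float64(1.8242)] med [0.5237 0.0445 0.015 ]
0.019 0.027 1102
  rect [array([549.2714,  34.213 ]), array([198.1306, 289.9   ]), np.float64(48.6115)] med [ 0.5687 -0.0349  0.022 ]
0.04 0.053 463
  rect [array([618.0696, -12.3875]), array([150.5517, 191.2936]), np.float64(22.1509)] med [0.5671 0.0125 0.0473]
0.053 0.062 85
  rect [array([572.5644, -49.0429]), array([ 42.9256, 159.6568]), np.float64(23.423)] med [ 0.5898 -0.1119  0.0557]
0.105 0.125 568
  rect [array([523.0951,  90.1407]), array([ 56.0041, 132.7961]), np.float64(22.7471)] med [0.5166 0.0936 0.1175]
0.125 0.145 116
  rect [array([503.9818,  97.37  ]), array([30.9594, 90.4483]), np.float64(9.0064)] med [0.4993 0.1292 0.1324]
0.145 0.2 294
  rect [array([535.1572,  43.5788]), array([131.037 ,  20.4456]), np.float64(47.9425)] med [0.5348 0.0425 0.1762]
```

View pics/tcrop.png

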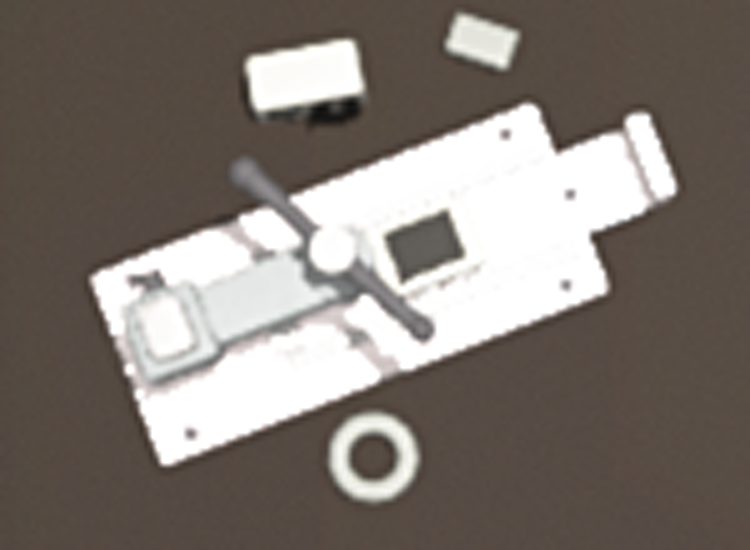

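The crop shows the base corners at (93,275), (533,103), (607,292) and (165,465), and the leg top at (627,115)-(677,188). The bar's balls are at (243,170) and (423,328), and the hub is at (332,250). I'll back-project these.

Run:
```python
from h import *
import pickle
s=pickle.load(open("top.pkl","rb"));W=cloud(s);z=W[...,2]
f=240/np.tan(np.radians(s["vfov"])/2);R,t=s["R"],s["t"];C=-R.T@t
def bp(c,h):
    u,v=c[0]/5+235-.4,c[1]/5+190-.4
    d=R.T@np.array([(u-s["cx"])/f,(v-s["cy"])/f,1]);return C+d*(h-C[2])/d[2]
cs=np.array([bp(c,.015) for c in((93,275),(533,103),(607,292),(165,465))])
print(cs.round(4)); cen=cs.mean(0)
d=(cs[0]-cs[1])+(cs[3]-cs[2]);d/=np.linalg.norm(d);print("len",np.linalg.norm(cs[0]-cs[1]),np.linalg.norm(cs[1]-cs[2]),"cen",cen,"+y dir",d,np.degrees(np.arctan2(d[1],d[0])))
print("axis",cen)
print("hub",bp((332,250),.185))
a,b=bp((243,170),.177),bp((423,328),.177);print("balls",a,b,np.linalg.norm(a-b),np.degrees(np.arctan2(*(a-b)[1::-1])))
print("leg top",[bp(c,.057).round(4) for c in((627,115),(645,112),(677,188),(655,198))])
print("cam screen",[bp(c,.049).round(4) for c in((372,240),(400,292),(465,262),(440,210))])
m=(z>.145)&(z<.22);m[:195]=0;m[300:]=0;m[:,:235]=0;m[:,385:]=0
p=W[m];n=(p[:,:2]-((a+b)/2)[:2]);u=((a-b)/np.linalg.norm(a-b))[:2]
l=n@u
for lo in np.arange(-.08,.08,.02):
    q=p[(l>lo)&(l<lo+.02)]; 
    if len(q):print(lo.round(2),len(q),np.percentile(q[:,2],[10,50,90,98]).round(4))
```

```text
[[ 0.5365  0.1825  0.015 ]
 [ 0.6361 -0.0569  0.015 ]
 [ 0.5323 -0.099   0.015 ]
 [ 0.4335  0.1399  0.015 ]]
len 0.25925339308037065 0.11200507534394818 cen [0.53457373 0.04164744 0.015     ] +y dir [-0.38311095  0.92370233  0.        ] 112.52651586335988
axis [0.53457373 0.04164744 0.015     ]
hub [0.53377336 0.04191876 0.185     ]
balls [0.57319164 0.08682003 0.177     ] [ 0.49738997 -0.00268435  0.177     ] 0.11728993116262895 49.738584672091086
leg top [array([ 0.6234, -0.1065,  0.057 ]), array([ 0.6252, -0.1161,  0.057 ]), array([ 0.5845, -0.1336,  0.057 ]), array([ 0.5789, -0.1219,  0.057 ])]
cam screen [array([0.5546, 0.0286, 0.049 ]), array([0.527, 0.013, 0.049]), array([ 0.5437, -0.0214,  0.049 ]), array([ 0.5715, -0.0074,  0.049 ])]
-0.08 9 [0.1738 0.1754 0.1786 0.1807]
-0.06 45 [0.1722 0.1758 0.1791 0.1797]
-0.04 38 [0.1718 0.1748 0.1789 0.1808]
-0.02 54 [0.171  0.1777 0.183  0.1861]
0.0 50 [0.1747 0.1789 0.1831 0.1849]
0.02 41 [0.1717 0.1756 0.1787 0.181 ]
0.04 45 [0.171  0.1755 0.1785 0.1801]
0.06 12 [0.1721 0.1747 0.1804 0.1818]
```

Clamp axis is at about (0.5345,0.0417), with insertion direction 112.5°. The leg face is about 45 mm short of home and the bar's centre is 11 mm above touching, which is about 2.9 rad. I'll move to behind the leg with the fingers shut.

Emit:
{"fn": "drive_tool", "kwargs": {"series": [{"translation":[0,-50,0],"spin":0,"hand":1},{"translation":[314,-50,-259],"spin":0.38,"hand":1},{"translation":[314,-50,-259],"spin":0.38,"hand":1},{"translation":[314,-50,-259],"spin":0.38,"hand":1},{"translation":[629,-50,-517],"spin":0.757,"hand":1},{"translation":[629,-50,-517],"spin":0.757,"hand":1},{"translation":[629,-50,-517],"spin":0.757,"hand":1},{"translation":[629,-50,-517],"spin":0.757,"hand":1},{"translation":[629,-50,-517],"spin":0.757,"hand":1},{"translation":[629,-50,-517],"spin":0.757,"hand":1}], "force": 20}}

```text
t: 1.35
tool_pos: [0.5063, 0.065, 0.2725]
tcp_rot: [-1.571, 0.0, -1.178]
contact_force: [1.9, 1.2, 0.5]
width: 0.0015
```

Emit:
{"fn": "drive_tool", "kwargs": {"series": [{"translation":[248,0,17],"spin":0,"hand":1},{"translation":[248,0,17],"spin":0,"hand":1},{"translation":[248,0,17],"spin":0,"hand":1},{"translation":[248,0,17],"spin":0,"hand":1},{"translation":[248,0,17],"spin":0,"hand":1},{"translation":[248,150,17],"spin":0,"hand":1},{"translation":[248,150,17],"spin":0,"hand":1},{"translation":[248,150,17],"spin":0,"hand":1},{"translation":[248,150,17],"spin":0,"hand":1},{"translation":[248,150,17],"spin":0,"hand":1}]}}

```text
t: 2.6
tool_pos: [0.6174, -0.1555, 0.1241]
tcp_rot: [-1.569, -0.001, -1.177]
contact_force: [-0.0, -0.0, -0.0]
width: 0.0008
```

Run:
```python
from h import *
a=bot.sense();print({k:np.round(a[k],4) for k in ("joint_positions","tool_pos","tcp_rot","contact_force","moment","width")})
s=bot.snapshot("wrist");save(s,"w1");print({k:s[k] for k in s if k not in("color","z_map")})
```

```text
{'joint_positions': array([-0.2719,  0.4716,  0.5928,  1.578 , -0.2791,  1.1757,  0.7715]), 'tool_pos': array([ 0.6174, -0.1555,  0.1241]), 'tcp_rot': array([-1.5690e+00, -8.0000e-04, -1.1773e+00]), 'contact_force': array([-0.0496, -0.0085, -0.0291]), 'moment': array([-0.0848,  0.0453, -0.0392]), 'width': np.float64(0.0008)}
{'vfov': 71.21761133653189, 'cx': 326.3890170627113, 'cy': 241.45099039844828, 'hand_eye': array([[-4.24865156e-04,  9.62708782e-01,  2.70539500e-01,
        -7.29308661e-02],
       [-5.83484789e-04, -2.70539717e-01,  9.62708638e-01,
        -1.61844293e-01],
       [ 9.99999740e-01,  2.51165672e-04,  6.76668830e-04,
         5.66489212e-06],
       [ 0.00000000e+00,  0.00000000e+00,  0.00000000e+00,
         1.00000000e+00]])}
```

View pics/w1.png

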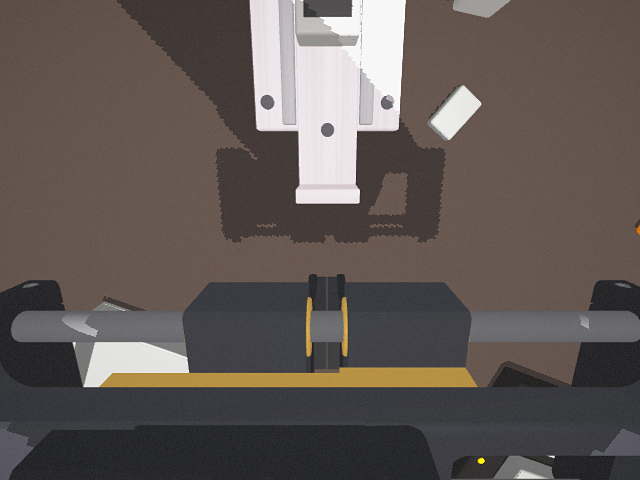

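The wrist view shows the leg centred at column 328, rows 185-203, in line with the closed fingers at column 326. I'll descend and push.

Emit:
{"fn": "drive_tool", "kwargs": {"series": [{"translation":[0,45,0],"spin":0,"hand":1},{"translation":[0,89,0],"spin":0,"hand":1},{"translation":[0,89,0],"spin":0,"hand":1},{"translation":[-14,89,0],"spin":0,"hand":1},{"translation":[-21,89,0],"spin":0,"hand":1},{"translation":[-28,89,0],"spin":0,"hand":1},{"translation":[-35,89,0],"spin":0,"hand":1},{"translation":[-42,89,0],"spin":0,"hand":1},{"translation":[-49,89,0],"spin":0,"hand":1},{"translation":[-55,89,0],"spin":0,"hand":1}]}}

```text
t: 3.9
tool_pos: [0.5954, -0.1045, 0.0335]
tcp_rot: [-1.571, -0.0, -1.178]
contact_force: [1.2, -3.7, 2.8]
width: 0.0003
```

Emit:
{"fn": "drive_tool", "kwargs": {"series": [{"translation":[-4,0,0],"spin":0,"hand":1},{"translation":[-7,0,0],"spin":0,"hand":1},{"translation":[-9,0,0],"spin":0,"hand":1},{"translation":[-10,0,0],"spin":0,"hand":1},{"translation":[-11,0,0],"spin":0,"hand":1},{"translation":[-12,0,0],"spin":0,"hand":1},{"translation":[-13,0,0],"spin":0,"hand":1},{"translation":[-14,0,0],"spin":0,"hand":1},{"translation":[-14,0,0],"spin":0,"hand":1},{"translation":[-14,0,0],"spin":0,"hand":1}]}}

```text
t: 5.15
tool_pos: [0.59, -0.0917, 0.0334]
tcp_rot: [-1.571, 0.0, -1.178]
contact_force: [0.7, -2.3, 1.5]
width: 0.0003
```

```bash
cat > st.py <<'E'
from h import *
a=bot.sense();print({k:np.round(a[k],4) for k in ("joint_positions","tool_pos","contact_force","moment")})
d=np.array([-.383,.924]);r=a["tool_pos"][:2]-[.5345,.0417];print("clamp y",r@d,"F along d",a["contact_force"][:2]@d)
E
python3 st.py
```

```text
{'joint_positions': array([-0.3628,  0.4934,  0.5536,  1.7569, -0.3053,  0.9782,  0.7032]), 'tool_pos': array([ 0.59  , -0.0917,  0.0334]), 'contact_force': array([ 0.7123, -2.2776,  1.4918]), 'moment': array([-0.4456, -0.1653,  0.0686])}
clamp y -0.14450704293858488 F along d -2.3773078598430093
```

Emit:
{"fn": "drive_tool", "kwargs": {"series": [{"translation":[-1,0,0],"spin":0,"hand":1},{"translation":[-1,0,0],"spin":0,"hand":1},{"translation":[-2,0,0],"spin":0,"hand":1},{"translation":[-2,0,0],"spin":0,"hand":1},{"translation":[-3,0,0],"spin":0,"hand":1},{"translation":[-3,0,0],"spin":0,"hand":1},{"translation":[-4,0,0],"spin":0,"hand":1},{"translation":[-4,0,0],"spin":0,"hand":1},{"translation":[-4,0,0],"spin":0,"hand":1},{"translation":[-4,0,0],"spin":0,"hand":1}]}}

```text
t: 6.4
tool_pos: [0.5895, -0.0905, 0.0341]
tcp_rot: [-1.57, -0.003, -1.179]
contact_force: [4.8, -8.3, 0.2]
width: 0.0005
```

```bash
python3 st.py
```

```text
{'joint_positions': array([-0.369 ,  0.4891,  0.5557,  1.7617, -0.3015,  0.9742,  0.6963]), 'tool_pos': array([ 0.5895, -0.0905,  0.0341]), 'contact_force': array([ 4.7691, -8.2958,  0.2105]), 'moment': array([-2.0957, -0.9473, -0.0123])}
clamp y -0.14320385091020213 F along d -9.491927891924929
```

The plate has stalled at about 9.5 N at the expected home position. I'll retreat, rise and test the spin direction on joint 7.

Emit:
{"fn": "drive_tool", "kwargs": {"series": [{"translation":[10,0,0],"spin":0,"hand":1},{"translation":[30,0,0],"spin":0,"hand":1},{"translation":[30,0,0],"spin":0,"hand":1},{"translation":[30,-195,0],"spin":0,"hand":1},{"translation":[30,-195,0],"spin":0,"hand":1},{"translation":[30,-195,0],"spin":0,"hand":1},{"translation":[30,-195,0],"spin":-0.45,"hand":1},{"translation":[30,-195,0],"spin":-0.45,"hand":1},{"translation":[30,-195,0],"spin":-0.45,"hand":1},{"translation":[30,-195,0],"spin":-0.45,"hand":1}]}}

```text
t: 7.65
tool_pos: [0.6, -0.1157, 0.2284]
tcp_rot: [-1.571, 0.001, -0.728]
contact_force: [0.1, 0.1, -0.6]
width: 0.0004
```

```bash
python3 st.py
python3 - <<'E'
from h import *
a=bot.sense();s=bot.snapshot("wrist");save(s,"w2");T=bot.snapshot("top");save(T,"t2")
import pickle;pickle.dump((a,s,T),open("2.pkl","wb"))
p=cv2.imread("pics/t2.png")[190:300,235:385]
cv2.imwrite("pics/t2c.png",np.hstack([cv2.resize(p,None,fx=3.2,fy=3.2),cv2.resize(cv2.imread("pics/w2.png"),(320,352)) ]))
E
```

```text
{'joint_positions': array([-0.3257,  0.3225,  0.5598,  1.5191, -0.1738,  1.3504,  1.0914]), 'tool_pos': array([ 0.6   , -0.1157,  0.2284]), 'contact_force': array([ 0.1465,  0.1206, -0.5707]), 'moment': array([-0.0338,  0.0331, -0.0048])}
clamp y -0.17052261255499104 F along d 0.05529504842021357
```

View pics/t2c.png

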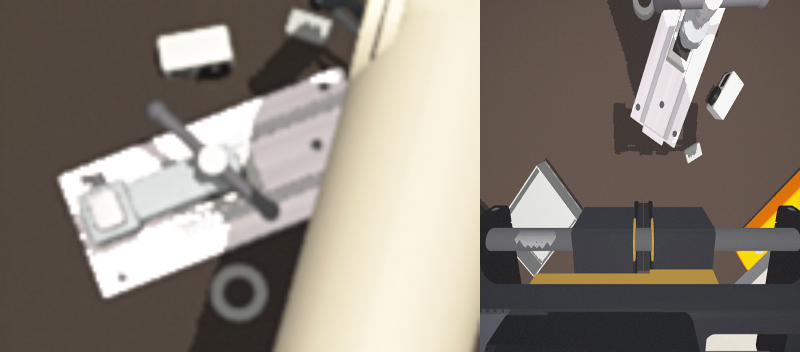

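The plate is now under the pad, and spin + lowers joint 7 from 1.09, so there is range for about 3.6 rad clockwise. I'll go to the far side of the lower bar end and descend.

Emit:
{"fn": "drive_tool", "kwargs": {"series": [{"translation":[-118,0,29],"spin":0,"hand":1},{"translation":[-118,0,29],"spin":0,"hand":1},{"translation":[-118,0,29],"spin":0,"hand":1},{"translation":[-118,75,29],"spin":0,"hand":1},{"translation":[-118,75,29],"spin":0,"hand":1},{"translation":[-118,75,29],"spin":0,"hand":1},{"translation":[-125,75,29],"spin":0,"hand":1},{"translation":[-130,75,29],"spin":0,"hand":1},{"translation":[-130,75,29],"spin":0,"hand":1},{"translation":[-130,75,29],"spin":0,"hand":1}]}}

```text
t: 9.0
tool_pos: [0.5225, -0.0077, 0.1539]
tcp_rot: [-1.57, -0.0, -0.728]
contact_force: [0.6, -0.7, 1.1]
width: 0.0007
```

```bash
cat > orb.py <<'E'
from h import *
import sys
# plan: orbit by list of handle increments (rad) from the pose's present polar angle; rows in present tool axes
a=bot.sense();p=a["tool_pos"];R=Ro.from_euler('xyz',a["tcp_rot"]).as_matrix();ax=np.array([.5345,.0417])
r=p[:2]-ax;F=a["contact_force"];M=a["moment"]
ux,uz=R[:2,0],R[:2,2]
print("pos",p.round(4),"yaw",a["tcp_rot"][2].round(3),"j7",a["joint_positions"][6].round(3),"r along tool z",(r@uz).round(4),"off along x",(r@ux).round(4))
print("F",F.round(2),"M",M.round(3),"torque on axis cw by robot", (r[0]*F[1]-r[1]*F[0]).round(3),"+",M[2].round(3))
if len(sys.argv)>1:
    tot=float(sys.argv[1]);n=int(sys.argv[2])
    for k in range(1,n+1):
        g=-tot*k/n;c,s=np.cos(g),np.sin(g)
        q=np.array([[c,-s],[s,c]])@r-r
        print(np.round([q@ux*1000,3.0*abs(g)*.7,q@uz*1000],1),round(-g,3))
E
python3 orb.py 1.5 10
```

```text
pos [ 0.5225 -0.0077  0.1539] yaw -0.728 j7 0.846 r along tool z -0.0449 off along x 0.0239
F [ 0.64 -0.75  1.07] M [-0.003 -0.057 -0.029] torque on axis cw by robot 0.041 + -0.029
[-7.   0.3 -3.1] 0.15
[-14.3   0.6  -5.1] 0.3
[-21.9   0.9  -5.9] 0.45
[-29.5   1.3  -5.7] 0.6
[-37.    1.6  -4.3] 0.75
[-44.2   1.9  -1.8] 0.9
[-50.9   2.2   1.8] 1.05
[-57.1   2.5   6.3] 1.2
[-62.5   2.8  11.7] 1.35
[-67.    3.2  17.8] 1.5
```

Emit:
{"fn": "drive_tool", "kwargs": {"series": [{"translation":[-7,0,-3],"spin":0.15,"hand":1},{"translation":[-14,1,-5],"spin":0.3,"hand":1},{"translation":[-22,1,-6],"spin":0.45,"hand":1},{"translation":[-29,1,-6],"spin":0.6,"hand":1},{"translation":[-37,2,-4],"spin":0.75,"hand":1},{"translation":[-44,2,-2],"spin":0.9,"hand":1},{"translation":[-51,2,2],"spin":1.05,"hand":1},{"translation":[-57,2,6],"spin":1.2,"hand":1},{"translation":[-62,3,12],"spin":1.35,"hand":1},{"translation":[-67,3,18],"spin":1.5,"hand":1}]}}

```text
t: 10.25
tool_pos: [0.4843, 0.0502, 0.1506]
tcp_rot: [-1.571, -0.0, -2.233]
contact_force: [0.2, -1.2, -0.8]
width: 0.0004
```

```bash
python3 orb.py 1 10
python3 - <<'E'
from h import *
import pickle
s=bot.snapshot("side");save(s,"s3");T=bot.snapshot("top");pickle.dump((s,T),open("3.pkl","wb"));save(T,"t3")
p=cv2.imread("pics/s3.png")[170:310,240:400];q=cv2.imread("pics/t3.png")[190:300,235:385]
cv2.imwrite("pics/s3c.png",np.hstack([cv2.resize(p,(400,350)),cv2.resize(q,(400,350))]))
E
```

```text
pos [0.4843 0.0502 0.1506] yaw -2.233 j7 -0.817 r along tool z -0.0448 off along x 0.0242
F [ 0.22 -1.19 -0.77] M [-0.221  0.083 -0.   ] torque on axis cw by robot 0.058 + -0.0
[-4.6  0.2 -2.2] 0.1
[-9.4  0.4 -3.9] 0.2
[-14.3   0.6  -5.1] 0.3
[-19.3   0.8  -5.9] 0.4
[-24.4   1.   -6.1] 0.5
[-29.5   1.3  -5.8] 0.6
[-34.5   1.5  -5. ] 0.7
[-39.4   1.7  -3.8] 0.8
[-44.2   1.9  -2. ] 0.9
[-48.8   2.1   0.2] 1.0
```

View pics/s3c.png

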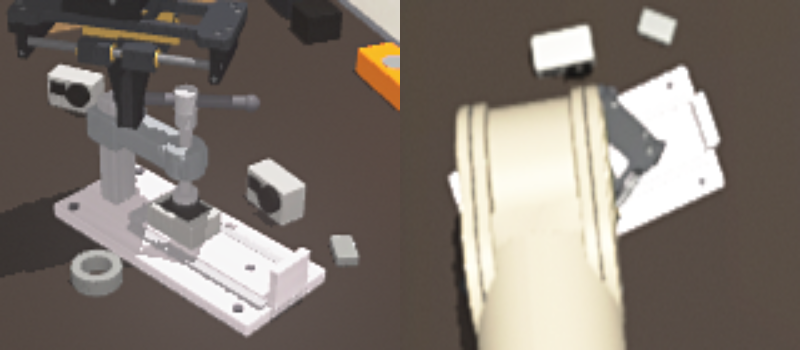

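The side crop shows the plate home under the pad, the handle turned (ball at (255,100)) and the pad still clear. Before going on I'll measure the bar's height.

Run:
```python
from h import *
import pickle
ax=np.array([.5345,.0417])
def show(s):
    W=cloud(s)
    m=np.zeros((480,640),bool);m[205:216,300:347]=1
    p=W[m&(W[...,2]>.14)&(W[...,2]<.2)];p=p[np.linalg.norm(p[:,:2]-ax,axis=1)<.085]
    r=p[:,:2]-ax;rr=np.linalg.norm(r,axis=1);k=rr>.025;an=np.degrees(np.arctan2(r[k,1],r[k,0]))
    print(len(p),k.sum(),"ang",np.percentile(an,[10,50,90]),"z",np.percentile(p[k,2],[2,50,95,99]).round(4))
show(pickle.load(open("3.pkl","rb"))[0])
s=pickle.load(open("side.pkl","rb"));W=cloud(s);p=W[185:235,290:335].reshape(-1,3);p=p[(p[:,2]>.15)&(p[:,2]<.2)];r=np.linalg.norm(p[:,:2]-ax,axis=1);p=p[(r>.025)&(r<.085)];print("start",np.percentile(p[:,2],[2,50,95,99]),np.degrees(np.arctan2(p[:,1]-ax[1],p[:,0]-ax[0]))[[0,-1]])
```

```text
289 120 ang [-34.47000666 -29.28768486 155.75511185] z [0.1599 0.1679 0.172  0.1733]
start [0.16740231 0.17482063 0.17774211 0.17874765] [  55.11641361 -131.19762462]
```

The bar has turned about 1.4 rad and has roughly 1.4 rad to go before contact. I'll orbit another 0.9 with slightly less spin.

Emit:
{"fn": "drive_tool", "kwargs": {"series": [{"translation":[-5,0,-2],"spin":0.07,"hand":1},{"translation":[-9,0,-4],"spin":0.14,"hand":1},{"translation":[-14,1,-5],"spin":0.22,"hand":1},{"translation":[-19,1,-6],"spin":0.3,"hand":1},{"translation":[-24,1,-6],"spin":0.38,"hand":1},{"translation":[-29,1,-6],"spin":0.46,"hand":1},{"translation":[-34,1,-5],"spin":0.54,"hand":1},{"translation":[-39,2,-4],"spin":0.62,"hand":1},{"translation":[-44,2,-2],"spin":0.7,"hand":1},{"translation":[-44,2,-2],"spin":0.7,"hand":1}]}}

```text
t: 11.6
tool_pos: [0.5098, 0.086, 0.1485]
tcp_rot: [-1.571, -0.0, -2.925]
contact_force: [-0.4, -0.4, 0.1]
width: 0.0005
```

```bash
python3 orb.py 0.6 10
```

```text
pos [0.5098 0.086  0.1485] yaw -2.925 j7 -1.528 r along tool z -0.0485 off along x 0.0146
F [-0.4  -0.44  0.15] M [-0.063  0.145  0.005] torque on axis cw by robot 0.029 + 0.005
[-2.9  0.1 -0.8] 0.06
[-5.9  0.3 -1.4] 0.12
[-8.9  0.4 -1.8] 0.18
[-12.    0.5  -2.1] 0.24
[-15.    0.6  -2.1] 0.3
[-18.    0.8  -2. ] 0.36
[-21.1   0.9  -1.7] 0.42
[-24.1   1.   -1.3] 0.48
[-27.    1.1  -0.6] 0.54
[-30.    1.3   0.2] 0.6
```

Emit:
{"fn": "drive_tool", "kwargs": {"series": [{"translation":[-2,0,0],"spin":0.03,"hand":1},{"translation":[-4,0,-1],"spin":0.06,"hand":1},{"translation":[-6,0,-1],"spin":0.09,"hand":1},{"translation":[-7,0,-2],"spin":0.12,"hand":1},{"translation":[-9,0,-2],"spin":0.15,"hand":1},{"translation":[-11,0,-2],"spin":0.18,"hand":1},{"translation":[-12,1,-2],"spin":0.21,"hand":1},{"translation":[-13,1,-2],"spin":0.23,"hand":1},{"translation":[-14,1,-2],"spin":0.24,"hand":1},{"translation":[-15,1,-2],"spin":0.26,"hand":1}]}}

```text
t: 12.85
tool_pos: [0.5228, 0.0916, 0.1475]
tcp_rot: [-1.571, -0.003, 3.094]
contact_force: [-9.6, -0.5, 4.8]
width: 0.0005
```

```bash
python3 orb.py 0.4 10
```

```text
pos [0.5228 0.0916 0.1475] yaw 3.094 j7 -1.773 r along tool z -0.0493 off along x 0.0141
F [-9.62 -0.54  4.85] M [-0.194  2.181 -0.033] torque on axis cw by robot 0.487 + -0.033
[-2.   0.1 -0.5] 0.04
[-4.   0.2 -1. ] 0.08
[-6.   0.3 -1.3] 0.12
[-8.   0.3 -1.6] 0.16
[-10.1   0.4  -1.8] 0.2
[-12.1   0.5  -1.9] 0.24
[-14.2   0.6  -2. ] 0.28
[-16.2   0.7  -1.9] 0.32
[-18.3   0.8  -1.8] 0.36
[-20.3   0.8  -1.6] 0.4
```

Torque is about 0.45-0.49 Nm, roughly 33-48 N on the pad, with 9.6 N opposing the push. That's the target, so I'll back off, rise clear and check.

Emit:
{"fn": "drive_tool", "kwargs": {"series": [{"translation":[8,0,0],"spin":0.24,"hand":1},{"translation":[20,0,-3],"spin":0.24,"hand":1},{"translation":[30,0,-5],"spin":0.24,"hand":1},{"translation":[30,0,-5],"spin":0.24,"hand":1},{"translation":[30,-60,-5],"spin":0.24,"hand":1},{"translation":[30,-120,-5],"spin":0.24,"hand":1},{"translation":[100,-130,-100],"spin":0.24,"hand":1},{"translation":[150,-130,-160],"spin":0.24,"hand":1},{"translation":[150,-130,-160],"spin":0.24,"hand":1},{"translation":[150,-130,-160],"spin":0.24,"hand":1}]}}

```text
t: 14.1
tool_pos: [0.3791, 0.2619, 0.2778]
tcp_rot: [-1.572, -0.0, 2.863]
contact_force: [0.2, -1.0, -0.5]
width: 0.0006
```

```bash
python3 st.py
python3 - <<'E'
from h import *
import pickle
s=bot.snapshot("side");save(s,"s4");T=bot.snapshot("top");pickle.dump((s,T),open("4.pkl","wb"));save(T,"t4")
p=cv2.imread("pics/s4.png")[170:310,240:400];q=cv2.imread("pics/t4.png")[190:300,235:385]
cv2.imwrite("pics/s4c.png",np.hstack([cv2.resize(p,(400,350)),cv2.resize(q,(400,350))]))
E
```

```text
{'joint_positions': array([-1.0721, -0.082 ,  0.35  ,  1.8014,  0.0276,  1.4164, -2.5766]), 'tool_pos': array([0.3791, 0.2619, 0.2778]), 'contact_force': array([ 0.2353, -1.0376, -0.4944]), 'moment': array([-0.0682,  0.1546,  0.0112])}
clamp y 0.2629806821652184 F along d -1.0488502771868555
```

View pics/s4c.png

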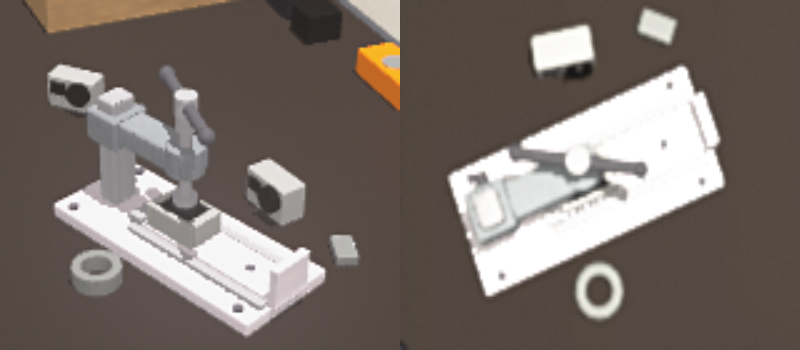

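The handle is free and the pad sits on the screen. The plate is home, with its leg at the base end. I'll check angle, height and leg position in numbers.

Run:
```python
from h import *
import pickle
s,T=pickle.load(open("4.pkl","rb"));ax=np.array([.5345,.0417]);d=np.array([-.383,.924])
for n,S in(("side",s),("top",T),("top0",pickle.load(open("top.pkl","rb"))),("side0",pickle.load(open("side.pkl","rb")))):
    p=cloud(S).reshape(-1,3);r=p[:,:2]-ax;rr=np.linalg.norm(r,axis=1)
    k=(rr>.025)&(rr<.08)&(p[:,2]>.145)&(p[:,2]<.2);a=np.degrees(np.arctan2(r[k,1],r[k,0]))%180
    print(n,k.sum(),"bar ang",np.median(a).round(1),"z",np.percentile(p[k,2],[50,90,95]).round(4))
    y=r@d;x=r@[.924,.383]
    k=(abs(x)<.018)&(y<-.1)&(y>-.2)&(p[:,2]>.05)&(p[:,2]<.065);print("  leg y pct",np.percentile(y[k],[3,50,97]).round(4),k.sum())
```

```text
side 140 bar ang 83.9 z [0.1652 0.1677 0.1681]
  leg y pct [-0.1327 -0.1291 -0.1232] 68
top 168 bar ang 85.3 z [0.1656 0.17   0.1713]
  leg y pct [-0.1334 -0.1288 -0.1242] 50
top0 169 bar ang 49.8 z [0.1754 0.1791 0.1797]
  leg y pct [-0.1782 -0.1732 -0.1688] 52
side0 136 bar ang 49.1 z [0.1748 0.1772 0.1777]
  leg y pct [-0.1773 -0.1739 -0.167 ] 69
```

```bash
python3 -c "
from cell import bot
print(bot.sign_off())"
```

```text
the job is handed in; nothing more can be done
None
```

The plate is home against the stop and the pad is snug on the camera. I let go and handed the job in after about 14 s of robot time; the hand-in reports no verdict.

- **Plate:** I pushed the leg about 45 mm with the closed fingers. It slid at 2–4 N, then stalled at about 9.5 N where home should be. Afterwards both cameras put the leg's centre at about −129 mm, against −130 mm expected, so it agrees within calibration.
- **Clamp:** I pushed the bar end round clockwise about 2.5 rad. The bar dropped about 9.6 mm, which fits the screw's pitch. The push ended at 9.6 N, or 0.45–0.49 Nm about the screw, so I estimate 32–49 N on the pad. I had no direct reading of the pad force.
- **At the end:** The last picture showed the handle free and the gripper well clear. The gear next to the clamp (tape roll, one spare camera and battery) looked unmoved. I didn't measure the positions of any of the other gear.

**Checks that disagreed:**
- The bar's height came out about 2 mm above what I expected, which is within calibration error.
- The fingers first met the bar about 8 mm earlier than my finger-width estimate. This didn't affect the result.
- The last joint ended at −2.58 rad, close to its −2.6 limit but inside it.

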